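# Return check of a roll-table log saw

## Task

The log saw is switched off; check that its rolling log table still comes home by itself. Push the table by its red handle all the way in to the far stop, let go, and as it rolls back on its own keep the gripper right with the handle, within 2 cm of it but not touching, until only the last 15 cm or so are left; then catch the table by the handle before it gets home, ease it gently onto the home stop and leave it there. Never let it bang into either stop, and leave the other things on the bench alone.

Things in the scene. Friction and masses are not known exactly. Their poses are not given: they have to be found in the camera images.
- saw: Fixed log saw, switched off: green frame 840 mm long (its y), 235 mm wide (its x), two round rails along y, yellow stop bars at both ends. Origin: under the frame's middle, on the bench. y runs along the rails from the home stop (-y end) to the far stop (+y end). The rails rise 0.016 rad towards +y, so the table rolls home to -y by gravity. Place and yaw (within 0.15 rad of straight) vary.
- hood (a point): Top of the orange hood over the 260 mm blade, 282 mm above the bench; hood and blade lie within 150 mm of this point along the saw's y and 20 mm along its x. A grey motor stands beyond it (+x). Keep clear; 250 mm in +x from the handle's line of travel.
- log_table (a joint): Rolling log table on the rails; value in m: 0 = resting on the home stop (its start), 0.5 = against the far stop. Rolling mass nominally 2.0 kg (1.2 to 3.2 kg from case to case), viscous drag 2.6 N s/m, dry friction 0.08 N, driven home by gravity, 0.016 x weight: let go at the far stop it starts at about 0.1 m/s2 and settles within 1 to 3 s at 0.04 to 0.16 m/s, heavier ones faster.
- log (a point): Top middle of the birch log clamped on the table (66 mm thick, 125 mm long across the rails), 82 mm above the aluminium plate (260 x 240 x 8 mm). A blue clamp stands over it, its top 43 mm above this point. It rides with the table, its near end 92 mm in +x (of the saw) from the handle's axis.
- handle (a point): Middle of the red upright grip of the push handle on the table; grasp here. Nearness to the handle is the distance from the TCP to this point. Grip: upright round bar, 28 mm thick, from 40 mm below to 36 mm above this point; plate top 66 mm below it. Nothing else within 60 mm of it. About 0.22 m above the bench; in the saw's frame at x = -0.098, y = -0.25 m + joint value.
- slice_big: Loose birch slice, 100 mm across, 30 mm thick, lying on the bench; origin under its middle. A bystander.
- slice_small: Loose birch slice, 68 mm across, 40 mm thick; origin under its middle. A bystander.
- tape: Yellow tape measure, 68 x 36 x 66 mm; origin under its middle. A bystander.

How it is judged:
By the outcome, as a careful person would: the job done as asked, in the order asked, and still so for the second after the job is handed in, with the robot touching nothing.
It also fails if it takes over 64 s, if anything falls off the work surface, if the arm or the gripper's body presses on something with over 40 N, if the wrist force passes 120 N, or if a joint passes its speed limit or range.

## Robot

A 6-joint arm with a two-finger parallel gripper is mounted at the origin on the work surface. World frame = base frame: x ahead of the robot, y to its left, z up, the work surface at z = 0. Lengths are in m, angles in rad, forces in N, time in s.
With the tool pointing down it reaches from about 0.375 to 0.9 m from the base axis. Payload 3.1 kg.
Tool frame: the origin (TCP) lies between the finger pads, 19 mm behind the fingertips; this is the grasp point; z points along the fingers, y is the direction in which the jaws open and shut (so a half turn about z gives the same grasp; the last joint's range is limited). The gripper opens to 85 mm and grips with 20 to 120 N. Pads are 22 mm wide; open, the fingers measure 114 mm over their backs; the gripper's body (76 mm by 85 mm) begins 54 mm behind the grasp point. The pads swing forward as they close: fully open they stand 13 mm farther back than shut.
Start: joints at [-1.435, 0.527, 1.433, -0, 1.181, -0.178], TCP at [0.194, -0.594, 0.25] pointing down, gripper open.
Joint ranges: [-3.08, 3.08], [-0.75, 2.2], [0.22, 2.44], [-1.43, 4.57], [0, 2.65], [-2.85, 2.85]. Speed limits (rad/s): [2.79, 2.79, 3.14, 3.14, 3.14, 3.14].

## Interface

Orientations are given as a unit quaternion [x, y, z, w].
In Python, from rig import monitor, eyes, ctrl gives the robot as it stands.
- The arm moves only by the shell command python3 -m crank 'ROWS' [FORCE]. ROWS is JSON, a list that holds one entry, the list of rows, each a list of 7 numbers: the finger opening in mm, from 0 to 85.4, then the shift along the tool's x, y, z scaled (see below), then the turn, a rotation vector about the tool's x, y, z scaled (see below). In form: [[[claw, x, y, z, rx, ry, rz], ...]]. A call has 1 to 20 rows; each row is the pose to reach, as a shift and turn from the pose commanded when the call began, along the tool's axes at that moment, turning the shorter way round; what a row does not reach only later rows make up. The controller multiplies each number of a shift by 0.15 m and each number of a turn by 360 degrees. A row lasts 1/12 s, in which the tool goes at most 41.7 mm and 7.16 degrees, less where a joint would pass 70% of its speed; a pose out of reach is approached as far as the arm can. A call with a number of a shift or a turn outside -1 to 1 is refused whole. A call with a gripper value outside its range is refused whole. The fingers move at their own pace and stop on an object; FORCE is the grip in N (left out, the last holds). Time passes only in rows, so rows that repeat a pose let the fingers close. It gives the time, the measured TCP pose, the force and the opening at its end, in the units of the state.
- monitor.get_obs(): the state, without advancing time (a new reading comes with each control period).
- eyes.get_image(name): name is "side" or "top"; returns a dict with "color" (384x512x3 uint8, blue, green, red), "z_map" (384x512 float32, m along the optical axis (not along the pixel's ray), 0 where there is no reading), "mtx" (3x3 intrinsics, pixels), "rvec" (rotation vector, rad) and "tvec" (3), from world to camera coordinates, as OpenCV has them. Camera axes: x right, y down, z forward; pixel columns grow to the right and rows downward; lengths in m; the calibration is good to about 2 mm. A picture is of the moment at which its call begins.
- ctrl.job_done(): hands the job in, once; it reports no verdict.
The state is a dict: "t": time; "q": joint angles; "qvel": joint speeds; "effort": joint torques, N m; "position": TCP position; "ee_rot": TCP orientation; "contact_force": force on the tool from outside, world axes, zero at the start; "wrist_torque": the same for the moment, N m; "gripper_width": finger opening in m.
Only numpy, scipy, OpenCV 4.12 (cv2) and the standard library are available. Lean on these libraries where they do the work, as an engineer would, in place of code of your own. Each camera call takes 0.05 s, during which the arm holds its last target. There are 200 camera calls.

## Working session

There is one attempt and no reset: what is moved stays moved. The work goes in short steps, Python scripts to look and compute and a shell command to move; the robot and the scene stay as the last step left them, time stands still between calls to the robot, and variables do not carry over. Pictures are saved under pics/ and viewed, about 8 in all and at most 12, crops included, and the job is handed in when it is done.

```bash
ls; mkdir -p pics; cat > h.py <<'E'
import numpy as np, cv2
from rig import monitor, eyes, ctrl
from scipy.spatial.transform import Rotation as R
def world(im,u,v,w=1):
    z=im["z_map"]; p=z[v-w:v+w+1,u-w:u+w+1]; d=np.median(p[p>0])
    K=im["mtx"]; c=np.array([(u-K[0,2])/K[0,0]*d,(v-K[1,2])/K[1,1]*d,d])
    M=cv2.Rodrigues(np.array(im["rvec"]))[0]
    return M.T@(c-np.array(im["tvec"]).ravel())
def cloud(im):
    z=im["z_map"]; K=im["mtx"]; v,u=np.indices(z.shape)
    c=np.stack([(u-K[0,2])/K[0,0]*z,(v-K[1,2])/K[1,1]*z,z],-1)
    M=cv2.Rodrigues(np.array(im["rvec"]))[0]
    return (c-np.array(im["tvec"]).ravel())@M
E
python3 - <<'E'
from h import *
print(monitor.get_obs())
for n in("top","side"):
    im=eyes.get_image(n); cv2.imwrite(f"pics/{n}0.png",im["color"]); 
    P=cloud(im); hsv=cv2.cvtColor(im["color"],cv2.COLOR_BGR2HSV)
    m=((hsv[...,0]<6)|(hsv[...,0]>174))&(hsv[...,1]>150)&(hsv[...,2]>70)&(im["z_map"]>0)
    k,l,s,c=cv2.connectedComponentsWithStats(m.astype(np.uint8))
    for i in range(1,k):
        if s[i,4]>15: q=P[l==i]; print(n,s[i],q.min(0).round(3),q.max(0).round(3),np.median(q,0).round(3))
E
```

```text
pics
{'t': 0.0, 'q': array([-1.43449792e+00,  5.28488566e-01,  1.43391832e+00,  1.11132401e-05,
        1.18140825e+00, -1.78496749e-01]), 'qvel': array([ 2.99087169e-05,  1.78454108e-03, -6.94935997e-04, -6.74796389e-04,
        1.71754248e-04, -2.93811032e-04]), 'effort': array([-1.48944127e-04, -4.42346764e+01, -1.78023469e+01, -2.11628935e-04,
        8.54400132e-03,  1.07665454e-05]), 'position': array([ 0.19345144, -0.59358528,  0.24901473]), 'ee_rot': array([ 9.87638275e-01,  1.56746302e-01,  2.85816243e-05, -1.11088198e-03]), 'contact_force': array([-0.14666385,  0.57085154, -0.47838633]), 'wrist_torque': array([-0.02150904,  0.03432886, -0.01895283]), 'gripper_width': 0.08520656328670786}
top [358 187   9   9  68] [ 0.526 -0.304  0.256] [ 0.547 -0.283  0.263] [ 0.536 -0.293  0.259]
top [363 219   9   5  39] [ 0.468 -0.377  0.055] [ 0.48  -0.353  0.081] [ 0.474 -0.362  0.061]
top [111 325  33  25 272] [0.083 0.3   0.014] [0.148 0.401 0.028] [0.115 0.349 0.021]
top [ 85 371  23  13 134] [-0.018  0.4    0.011] [0.016 0.467 0.022] [-0.003  0.44   0.018]
side [279 123   9  25 161] [ 0.524 -0.723  0.048] [ 0.624 -0.275  0.264] [ 0.534 -0.284  0.23 ]
side [299 169   5   8  25] [ 0.467 -0.367  0.039] [ 0.48  -0.35   0.067] [ 0.474 -0.356  0.057]
```

View pics/top0.png

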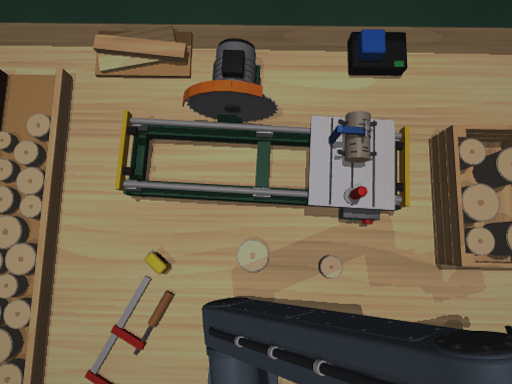

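View pics/side0.png

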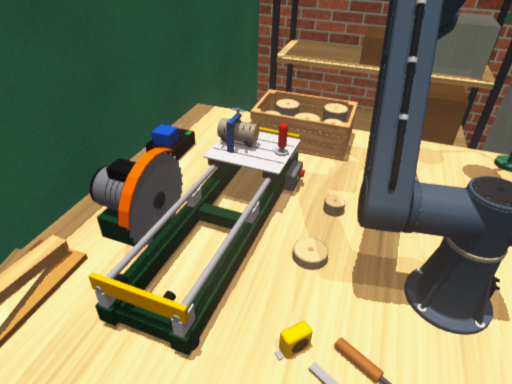

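```bash
cat >> h.py <<'E'
def blue(im,P=None):
    P=cloud(im); hsv=cv2.cvtColor(im["color"],cv2.COLOR_BGR2HSV)
    m=(hsv[...,0]>100)&(hsv[...,0]<125)&(hsv[...,1]>140)&(im["z_map"]>0)&(P[...,0]<.76)&(P[...,0]>.55)&(P[...,2]>.2)
    k,l,s,c=cv2.connectedComponentsWithStats(m.astype(np.uint8))
    i=1+np.argmax(s[1:,4]); q=P[l==i]; return s[i],q
E
python3 - <<'E'
from h import *
im=eyes.get_image("top"); P=cloud(im); hsv=cv2.cvtColor(im["color"],cv2.COLOR_BGR2HSV)
m=(hsv[...,0]>20)&(hsv[...,0]<33)&(hsv[...,1]>170)&(hsv[...,2]>70)&(im["z_map"]>0)&(P[...,0]>.4)
k,l,s,c=cv2.connectedComponentsWithStats(m.astype(np.uint8))
for i in range(1,k):
    if s[i,4]>60:
        q=P[l==i]; (cc,wh,a)=cv2.minAreaRect(q[:,:2].astype(np.float32)); print(s[i],cc,wh,a,q.mean(0).round(4),np.median(q[:,2]))
# plate
pl=(abs(P[...,2]-.158)<.012)&(P[...,1]<-.1)&(hsv[...,1]<60)&(P[...,0]>.4)&(P[...,1]>-.5)
q=P[pl]; print("plate",cv2.minAreaRect(q[:,:2].astype(np.float32)),len(q),np.median(q[:,2]))
s,q=blue(im); print("blue",s,q.mean(0),np.median(q,0),q.min(0),q.max(0))
E
```

```text
[115 110  13  79 353] (0.659163236618042, 0.35766562819480896) (0.012740646488964558, 0.2270563244819641) 87.73739624023438 [0.6572 0.3569 0.1631] 0.16331747837879304
[404 126   5  80 327] (0.6290106773376465, -0.45260903239250183) (0.014132438227534294, 0.2291412204504013) 88.02383422851562 [ 0.6304 -0.4521  0.1513] 0.15130809445116647
plate ((0.6342657804489136, -0.3030778765678406), (0.25456535816192627, 0.26048707962036133), 87.76721954345703) 6110 0.15878432472163528
blue [331 126  34  14 226] [ 0.69193503 -0.2566337   0.25962315] [ 0.69154915 -0.25245628  0.26700492] [ 0.68344929 -0.30028405  0.20139389] [ 0.70262206 -0.22983556  0.27142144]
```

```bash
python3 -m crank '[[[85,0.1,-0.04,-0.15,-0,0,-0.019],[85,0.25,-0.1,-0.3,0,0,-0.038],[85,0.45,-0.18,-0.407,0,0,-0.057],[85,0.65,-0.27,-0.407,0,0,-0.076],[85,0.8,-0.34,-0.407,0,0,-0.095],[85,0.9,-0.38,-0.407,0,0,-0.115],[85,0.932,-0.397,-0.407,0,0,-0.134],[85,0.932,-0.397,-0.407,0,0,-0.154],[85,0.932,-0.397,-0.407,0,0,-0.174],[85,0.932,-0.397,-0.407,0,0,-0.194],[85,0.932,-0.397,-0.407,0,0,-0.194]]]' 20
python3 -m crank '[[[85,0.08,0.08,0,0,0,0],[85,0.25,0.26,0,0,0,0],[85,0.45,0.48,0,0,0,0],[85,0.61,0.65,0,0,0,0],[85,0.695,0.738,0,0,0,0],[85,0.695,0.738,0,0,0,0]]]'
python3 - <<'E'
from h import *
o=monitor.get_obs(); p=o["position"]; r=R.from_quat(o["ee_rot"]); M=r.as_matrix(); print(p,M.round(3))
print((M.T@(np.array([.537,-.294,.31])-p)/.15).round(3))
print("turn to goal", (r.inv()*R.from_matrix(np.array([[.0373,.9993,0],[.9993,-.0373,0],[0,0,-1]]))).as_rotvec()/2/np.pi)
E
```

```text
t: 1.07
position: [0.3081, -0.494, 0.3107]
ee_rot: [0.719, 0.695, 0.0, -0.0]
contact_force: [0.1, -0.8, 0.5]
gripper_width: 0.0849
t: 1.57
position: [0.425, -0.391, 0.3108]
ee_rot: [0.72, 0.694, 0.001, -0.0]
contact_force: [0.0, -0.4, 0.4]
gripper_width: 0.085
[ 0.42502453 -0.3909899   0.31084797] [[ 0.035  0.999  0.001]
 [ 0.999 -0.035  0.002]
 [ 0.002  0.001 -1.   ]]
[0.673 0.723 0.007]
turn to goal [ 0.00010709 -0.00030281  0.00029321]
```

```bash
python3 -m crank '[[[85,0.08,0.08,0,0,0,0],[85,0.25,0.26,0,0,0,0],[85,0.45,0.48,0,0,0,0],[85,0.61,0.65,0,0,0,0],[85,0.673,0.723,0.0,0,0,0],[85,0.673,0.723,0.0,0,0,0],[85,0.673,0.723,0,0,0,0]]]'
python3 - <<'E'
from h import *
im=eyes.get_image("side"); o=monitor.get_obs(); print(o["position"])
P=cloud(im);c=im["color"]; hsv=cv2.cvtColor(c,cv2.COLOR_BGR2HSV)
m=((hsv[...,0]<6)|(hsv[...,0]>174))&(hsv[...,1]>150)&(hsv[...,2]>60)&(abs(P[...,0]-.537)<.03)&(abs(P[...,1]+.294)<.04)
q=P[m]; print(len(q),q.min(0),q.max(0),np.median(q,0)); mm=np.array(im["tvec"]).ravel(); print("cam",-cv2.Rodrigues(np.array(im["rvec"]))[0].T@mm)
cv2.imwrite("pics/s1.png",cv2.resize(c[60:200,210:370],None,fx=4,fy=4))
im=eyes.get_image("top");s,q=blue(im);print(s,np.median(q,0)); cv2.imwrite("pics/t1.png",im["color"])
E
```

```text
t: 2.15
position: [0.5343, -0.2978, 0.3107]
ee_rot: [0.72, 0.694, -0.001, -0.0]
contact_force: [0.2, -0.5, 0.1]
gripper_width: 0.085
[ 0.53370306 -0.29840077  0.31074525]
154 [ 0.52374846 -0.29988131  0.18901538] [ 0.54599446 -0.27654484  0.26211329] [ 0.53358188 -0.28348747  0.22881424]
cam [0.28125219 0.7535367  0.78048943]
[331 126  34  15 230] [ 0.6915962  -0.25196492  0.2666299 ]
```

View pics/s1.png

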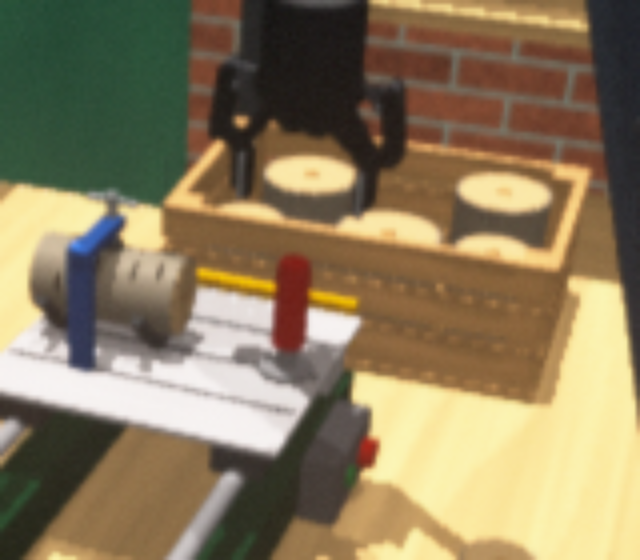

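View pics/t1.png

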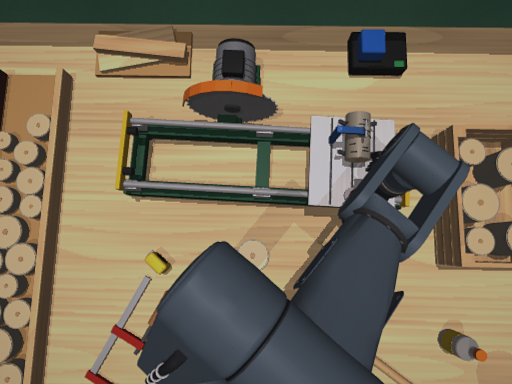

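```bash
python3 -m crank '[[[85,0.01,0.01,0.1,0,0,0],[85,0.02,0.015,0.28,0,0,0],[85,0.02,0.015,0.46,0,0,0],[85,0.02,0.015,0.56,0,0,0],[85,0.02,0.015,0.58,0,0,0],[85,0.02,0.015,0.58,0,0,0],[85,0.02,0.015,0.58,0,0,0]]]' 25
python3 - <<'E'
from h import *
im=eyes.get_image("side"); o=monitor.get_obs(); print(o["position"],o["contact_force"])
cv2.imwrite("pics/s2.png",cv2.resize(im["color"][80:180,220:350],None,fx=5,fy=5))
E
```

```text
t: 2.83
position: [0.5369, -0.296, 0.225]
ee_rot: [0.721, 0.693, 0.0, 0.001]
contact_force: [0.3, -0.3, -0.4]
gripper_width: 0.0852
[ 0.53727569 -0.29592234  0.22553269] [ 0.3003968   0.51164242 -0.01981501]
```

View pics/s2.png

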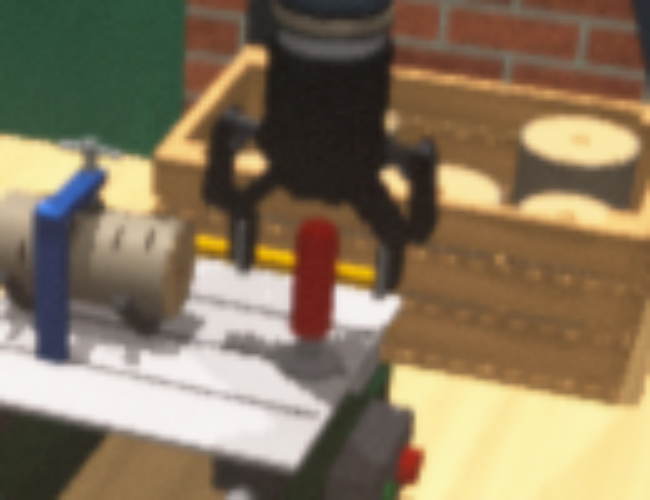

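```bash
python3 -m crank '[[[20,0,0,0.01,0,0,0],[20,0,0,0.01,0,0,0],[20,0,0,0.01,0,0,0],[20,0,0,0.01,0,0,0],[20,0,0,0.01,0,0,0],[20,0,0,0.01,0,0,0]]]' 30
python3 -m crank '[[[20,0.005,0,0,0,0,0],[20,0.015,0,0,0,0,0],[20,0.035,0,0,0,0,0],[20,0.07,0,0,0,0,0],[20,0.12,0,-0.002,0,0,0],[20,0.18,0,-0.003,0,0,0]]]'
python3 - <<'E'
from h import *
im=eyes.get_image("top");s,q=blue(im);o=monitor.get_obs();print(s,np.median(q,0),o["position"],o["contact_force"])
E
```

```text
t: 3.38
position: [0.5361, -0.2944, 0.2231]
ee_rot: [0.72, 0.694, -0.001, -0.001]
contact_force: [-4.3, -0.4, 4.4]
gripper_width: 0.0273
t: 3.88
position: [0.5371, -0.2681, 0.2235]
ee_rot: [0.72, 0.694, -0.001, -0.0]
contact_force: [-3.8, -1.3, 5.5]
gripper_width: 0.027
[322 125  32  15 225] [ 0.69194421 -0.22938936  0.26715396] [ 0.5372419  -0.26480542  0.22356978] [-3.15043447  4.54310905  7.01682203]
```

```bash
python3 -m crank '[[[20,0.06,0,-0.001,0,0,0],[20,0.14,0,-0.002,0,0,0],[20,0.24,0,-0.004,0,0,0],[20,0.34,0,-0.005,0,0,0],[20,0.45,0,-0.007,0,0,0],[20,0.56,0,-0.009,0,0,0],[20,0.67,0,-0.011,0,0,0],[20,0.78,0,-0.013,0,0,0],[20,0.89,0,-0.014,0,0,0],[20,1,0,-0.016,0,0,0]]]'
python3 -m crank '[[[20,0.11,0,-0.002,0,0,0],[20,0.22,0,-0.003,0,0,0],[20,0.33,0,-0.005,0,0,0],[20,0.44,0,-0.007,0,0,0],[20,0.55,0,-0.009,0,0,0],[20,0.66,0,-0.01,0,0,0],[20,0.77,0,-0.012,0,0,0],[20,0.88,0,-0.014,0,0,0],[20,0.95,0,-0.015,0,0,0],[20,1,0,-0.016,0,0,0]]]'
python3 - <<'E'
from h import *
im=eyes.get_image("top");s,q=blue(im);o=monitor.get_obs();print(s,np.median(q,0),o["position"],o["contact_force"])
E
```

```text
t: 4.77
position: [0.5429, -0.1169, 0.2259]
ee_rot: [0.72, 0.694, -0.001, -0.0]
contact_force: [-3.4, -0.9, 4.1]
gripper_width: 0.027
t: 5.6
position: [0.5486, 0.0342, 0.2284]
ee_rot: [0.72, 0.694, 0.0, -0.001]
contact_force: [-3.5, -1.7, 5.1]
gripper_width: 0.0271
[210 118  24  16 190] [0.7038911  0.07300747 0.27202692] [0.54863571 0.03566944 0.22840072] [-2.30532968  3.05563119  6.14531398]
```

```bash
python3 -m crank '[[[20,0.06,0,-0.001,0,0,0],[20,0.15,0,-0.002,0,0,0],[20,0.25,0,-0.004,0,0,0],[20,0.35,0,-0.005,0,0,0],[20,0.45,0,-0.007,0,0,0],[20,0.55,0,-0.009,0,0,0],[20,0.64,0,-0.011,0,0,0],[20,0.72,0,-0.012,0,0,0],[20,0.79,0,-0.013,0,0,0],[20,0.85,0,-0.014,0,0,0],[20,0.9,0,-0.015,0,0,0],[20,0.93,0,-0.015,0,0,0],[20,0.94,0,-0.015,0,0,0],[20,0.94,0,-0.015,0,0,0]]]'
python3 - <<'E'
from h import *
im=eyes.get_image("top");s,q=blue(im);o=monitor.get_obs();print(s,np.median(q,0),o["position"],o["contact_force"])
b=im["color"]; cv2.imwrite("pics/t3.png",cv2.resize(b[90:230,90:290],None,fx=4,fy=4))
E
```

```text
t: 6.82
position: [0.5539, 0.1745, 0.2306]
ee_rot: [0.72, 0.694, 0.0, -0.001]
contact_force: [-3.5, -0.5, 6.0]
gripper_width: 0.0272
[155 115  24  16 202] [0.70888446 0.21629498 0.27366553] [0.55390084 0.17422063 0.23059923] [-3.3876055  -0.27770401  7.10753314]
```

View pics/t3.png

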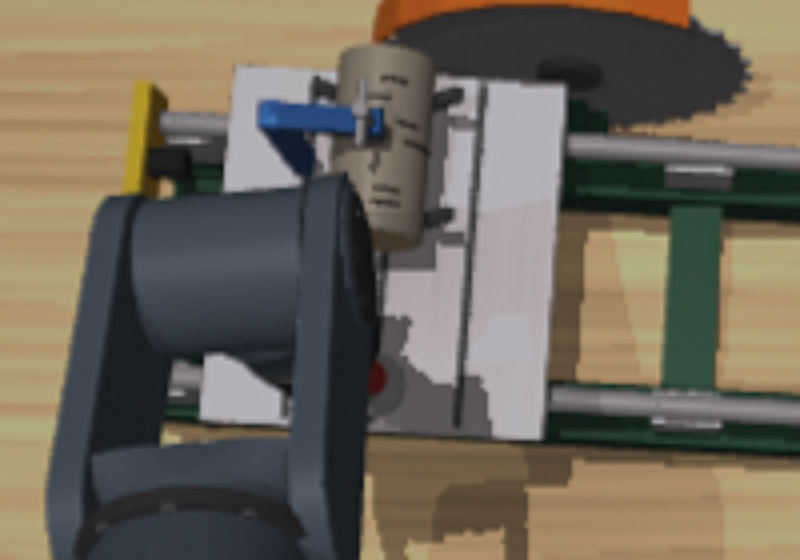

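```bash
python3 -m crank '[[[20,0.015,0,0,0,0,0],[20,0.035,0,0,0,0,0],[20,0.055,0,-0.001,0,0,0],[20,0.075,0,-0.001,0,0,0],[20,0.095,0,-0.001,0,0,0],[20,0.115,0,-0.001,0,0,0],[20,0.13,0,-0.002,0,0,0],[20,0.14,0,-0.002,0,0,0],[20,0.147,0,-0.002,0,0,0],[20,0.153,0,-0.002,0,0,0],[20,0.16,0,-0.002,0,0,0],[20,0.166,0,-0.002,0,0,0]]]'
python3 -m crank '[[[20,0.006,0,0,0,0,0],[20,0.012,0,0,0,0,0],[20,0.018,0,0,0,0,0],[20,0.024,0,0,0,0,0]]]'
```

```text
t: 7.87
position: [0.5548, 0.1988, 0.231]
ee_rot: [0.72, 0.694, 0.0, -0.0]
contact_force: [-3.3, -0.3, 7.5]
gripper_width: 0.0272
t: 8.2
position: [0.555, 0.2023, 0.231]
ee_rot: [0.72, 0.694, 0.0, -0.0]
contact_force: [-3.3, -0.2, 7.2]
gripper_width: 0.0272
```

```bash
python3 -m crank '[[[20,0.006,0,0,0,0,0],[20,0.012,0,0,0,0,0],[20,0.018,0,0,0,0,0],[20,0.023,0,0,0,0,0],[20,0.023,0,0,0,0,0]]]'
python3 -m crank '[[[20,0.006,0,0,0,0,0],[20,0.01,0,0,0,0,0],[20,0.01,0,0,0,0,0]]]'
```

```text
t: 8.62
position: [0.5551, 0.2052, 0.2311]
ee_rot: [0.72, 0.694, -0.0, 0.0]
contact_force: [-3.2, -2.1, 8.2]
gripper_width: 0.0271
t: 8.87
position: [0.5551, 0.2052, 0.2311]
ee_rot: [0.72, 0.694, -0.002, 0.001]
contact_force: [-4.2, -6.3, 7.6]
gripper_width: 0.0273
```

```bash
cat > track.py <<'E'
# usage: track.py CMD  (cumulative commanded shift since far-stop contact, units of 0.15 m, <=0)
import sys,json,os
from h import *
from scipy.optimize import least_squares
def top_y(im):
    s,q=blue(im); q=q[q[:,2]>.262]; p=q[:,:2].mean(0); return p@np.array([.0373,.9993]),len(q)
def disp(t,M,t0):
    tau=M/2.6; v=(.157*M-.08)/2.6; d=np.maximum(t-t0,0); return v*(d-tau*(1-np.exp(-d/tau)))
if __name__=="__main__":
    c=float(sys.argv[1]); t=monitor.get_obs()["t"]; im=eyes.get_image("top"); y,n=top_y(im); o=monitor.get_obs()
    f="log.json"; L=json.load(open(f)) if os.path.exists(f) else []
    tcp=o["position"][:2]@np.array([.0373,.9993])
    if not L: L.append([t,y,tcp])
    else: L.append([t,y,tcp])
    json.dump(L,open(f,"w")); A=np.array(L); s=A[0,1]-A[:,1]
    print("t",round(o["t"],3),"n",n,"table back mm",(s*1e3).round(1)[-4:],"tcp back mm",((A[0,2]-A[:,2])*1e3).round(1)[-4:])
    if len(L)>1:
        r=least_squares(lambda x:np.r_[(disp(A[1:,0],x[0],x[1])-s[1:])/.002,(x[0]-2)/.6,(x[1]-A[0,0]-.2)/.15],[2,A[0,0]+.2])
        M,t0=r.x; tt=o["t"]+np.arange(1,13)/12; d=disp(tt+.04,M,t0)
        print("M",M.round(2),"t0",round(t0,2),"rms mm",(1e3*np.std(disp(A[1:,0],M,t0)-s[1:])).round(1),"joint now",(.5-disp(o["t"],M,t0)).round(3))
        print("rows",(-d/.15-c).round(3),"joint",(.5-d).round(3))
E
python3 track.py 0
```

```text
t 8.917 n 155 table back mm [0.] tcp back mm [0.]
```

```bash
python3 -m crank '[[[80,-0.005,0,0,0,0,0],[80,-0.005,0,0,0,0,0],[80,-0.01,0,0,0,0,0],[80,-0.02,0,0,0,0,0]]]'; python3 track.py -0.02
```

```text
t: 9.25
position: [0.5557, 0.2041, 0.23]
ee_rot: [0.72, 0.694, 0.0, -0.0]
contact_force: [-0.0, 0.7, -0.8]
gripper_width: 0.0742
t 9.3 n 156 table back mm [0. 6.] tcp back mm [0.  1.5]
M 2.08 t0 8.93 rms mm 0.0 joint now 0.493
rows [-0.058 -0.083 -0.111 -0.142 -0.175 -0.21  -0.246 -0.284 -0.324 -0.365
 -0.407 -0.45 ] joint [0.488 0.485 0.48  0.476 0.471 0.466 0.46  0.454 0.448 0.442 0.436 0.43 ]
```

```bash
python3 -m crank '[[[80,-0.05,0,0.001,0,0,0],[80,-0.08,0,0.001,0,0,0],[80,-0.11,0,0.002,0,0,0],[80,-0.14,0,0.002,0,0,0]]]'; python3 track.py -0.16
```

```text
t: 9.63
position: [0.5547, 0.182, 0.23]
ee_rot: [0.72, 0.694, -0.0, -0.0]
contact_force: [1.4, -0.5, 0.5]
gripper_width: 0.0799
t 9.683 n 161 table back mm [ 0.   6.  25.1] tcp back mm [ 0.   1.5 24. ]
M 2.28 t0 8.91 rms mm 0.4 joint now 0.472
rows [-0.078 -0.117 -0.158 -0.2   -0.244 -0.289 -0.336 -0.384 -0.432 -0.482
 -0.533 -0.584] joint [0.464 0.458 0.452 0.446 0.439 0.433 0.426 0.418 0.411 0.404 0.396 0.388]
```

```bash
python3 -m crank '[[[80,-0.07,0,0.001,0,0,0],[80,-0.115,0,0.002,0,0,0],[80,-0.157,0,0.002,0,0,0],[80,-0.2,0,0.003,0,0,0]]]'; python3 track.py -0.36
```

```text
t: 10.02
position: [0.5536, 0.1518, 0.2296]
ee_rot: [0.72, 0.694, 0.0, 0.0]
contact_force: [0.2, 0.3, -0.1]
gripper_width: 0.0798
t 10.067 n 157 table back mm [ 0.   6.  25.1 55.3] tcp back mm [ 0.   1.5 24.  54.5]
M 2.61 t0 8.92 rms mm 0.6 joint now 0.441
rows [-0.104 -0.156 -0.208 -0.263 -0.318 -0.375 -0.433 -0.492 -0.551 -0.612
 -0.673 -0.735] joint [0.43  0.423 0.415 0.407 0.398 0.39  0.381 0.372 0.363 0.354 0.345 0.336]
```

```bash
python3 -m crank '[[[80,-0.11,0,0.002,0,0,0],[80,-0.165,0,0.003,0,0,0],[80,-0.22,0,0.003,0,0,0],[80,-0.275,0,0.004,0,0,0],[80,-0.33,0,0.005,0,0,0]]]'; python3 track.py -0.69
```

```text
t: 10.48
position: [0.5518, 0.1026, 0.2289]
ee_rot: [0.72, 0.694, 0.0, -0.0]
contact_force: [0.0, 0.3, 0.1]
gripper_width: 0.0799
t 10.533 n 162 table back mm [  6.   25.1  55.3 100.8] tcp back mm [  1.5  24.   54.5 104.1]
M 2.78 t0 8.93 rms mm 0.3 joint now 0.394
rows [-0.103 -0.164 -0.227 -0.291 -0.355 -0.42  -0.487 -0.554 -0.621 -0.689
 -0.758 -0.828] joint [0.381 0.372 0.362 0.353 0.343 0.333 0.324 0.313 0.303 0.293 0.283 0.272]
```

```bash
python3 -m crank '[[[80,-0.105,0,0.002,0,0,0],[80,-0.168,0,0.003,0,0,0],[80,-0.23,0,0.004,0,0,0],[80,-0.295,0,0.005,0,0,0],[80,-0.36,0,0.006,0,0,0],[80,-0.425,0,0.007,0,0,0]]]'; python3 track.py -1.115
```

```text
t: 11.03
position: [0.5493, 0.0387, 0.2278]
ee_rot: [0.72, 0.694, 0.0, -0.0]
contact_force: [0.3, 0.3, 0.3]
gripper_width: 0.0799
t 11.083 n 158 table back mm [ 25.1  55.3 100.8 161.2] tcp back mm [ 24.   54.5 104.1 168.3]
M 2.76 t0 8.93 rms mm 0.4 joint now 0.333
rows [-0.097 -0.164 -0.232 -0.3   -0.368 -0.438 -0.507 -0.577 -0.648 -0.719
 -0.79  -0.861] joint [0.318 0.308 0.298 0.288 0.277 0.267 0.257 0.246 0.236 0.225 0.214 0.204]
```

```bash
python3 -m crank '[[[80,-0.095,0,0.002,0,0,0],[80,-0.162,0,0.003,0,0,0],[80,-0.23,0,0.004,0,0,0],[80,-0.298,0,0.005,0,0,0],[80,-0.366,0,0.006,0,0,0],[80,-0.435,0,0.007,0,0,0],[80,-0.505,0,0.008,0,0,0],[80,-0.575,0,0.009,0,0,0]]]'; python3 track.py -1.69
```

```text
t: 11.75
position: [0.5462, -0.0478, 0.2265]
ee_rot: [0.72, 0.694, 0.0, 0.0]
contact_force: [0.0, -0.6, 0.4]
gripper_width: 0.0797
t 11.8 n 159 table back mm [ 55.3 100.8 161.2 249.8] tcp back mm [ 54.5 104.1 168.3 255. ]
M 2.77 t0 8.93 rms mm 0.4 joint now 0.244
rows [-0.121 -0.193 -0.265 -0.337 -0.409 -0.482 -0.555 -0.628 -0.701 -0.775
 -0.849 -0.923] joint [0.228 0.218 0.207 0.196 0.185 0.174 0.163 0.152 0.141 0.13  0.119 0.108]
```

```bash
python3 -m crank '[[[80,-0.121,0,0.002,0,0,0],[80,-0.193,0,0.003,0,0,0],[80,-0.265,0,0.004,0,0,0],[80,-0.337,0,0.005,0,0,0],[80,-0.409,0,0.006,0,0,0],[80,-0.482,0,0.007,0,0,0],[80,-0.555,0,0.008,0,0,0],[80,-0.628,0,0.01,0,0,0],[20,-0.701,0,0.011,0,0,0],[20,-0.775,0,0.012,0,0,0],[20,-0.849,0,0.013,0,0,0],[20,-0.923,0,0.014,0,0,0]]]' 30; python3 -m crank '[[[20,-0.074,0,0.001,0,0,0],[20,-0.14,0,0.002,0,0,0],[20,-0.195,0,0.003,0,0,0],[20,-0.235,0,0.004,0,0,0],[20,-0.265,0,0.004,0,0,0],[20,-0.28,0,0.004,0,0,0],[20,-0.285,0,0.004,0,0,0]]]'; python3 track.py -2.898
```

```text
t: 12.8
position: [0.541, -0.1862, 0.2243]
ee_rot: [0.72, 0.694, 0.0, -0.0]
contact_force: [0.1, -0.4, -0.7]
gripper_width: 0.0323
t: 13.38
position: [0.5387, -0.2282, 0.2238]
ee_rot: [0.72, 0.694, -0.001, -0.001]
contact_force: [-4.4, 0.5, 4.9]
gripper_width: 0.0273
t 13.433 n 176 table back mm [100.8 161.2 249.8 428.5] tcp back mm [104.1 168.3 255.  433.6]
M 2.52 t0 8.86 rms mm 4.9 joint now 0.061
rows [-0.13  -0.197 -0.264 -0.331 -0.398 -0.465 -0.533 -0.6   -0.667 -0.734
 -0.802 -0.869] joint [ 0.046  0.036  0.026  0.016  0.006 -0.005 -0.015 -0.025 -0.035 -0.045
 -0.055 -0.065]
```

```bash
python3 -m crank '[[[20,-0.02,0,0,0,0,0],[20,-0.05,0,0.001,0,0,0],[20,-0.09,0,0.001,0,0,0],[20,-0.13,0,0.002,0,0,0],[20,-0.17,0,0.003,0,0,0],[20,-0.21,0,0.003,0,0,0],[20,-0.25,0,0.004,0,0,0],[20,-0.28,0,0.004,0,0,0],[20,-0.305,0,0.005,0,0,0],[20,-0.325,0,0.005,0,0,0],[20,-0.34,0,0.005,0,0,0],[20,-0.352,0,0.005,0,0,0],[20,-0.362,0,0.006,0,0,0],[20,-0.37,0,0.006,0,0,0],[20,-0.376,0,0.006,0,0,0],[20,-0.382,0,0.006,0,0,0]]]'; python3 track.py -3.28
```

```text
t: 14.77
position: [0.5365, -0.2851, 0.2229]
ee_rot: [0.72, 0.694, -0.001, -0.001]
contact_force: [-5.2, -0.7, 5.1]
gripper_width: 0.0273
t 14.817 n 177 table back mm [161.2 249.8 428.5 486. ] tcp back mm [168.3 255.  433.6 491. ]
M 2.15 t0 8.66 rms mm 23.1 joint now -0.028
rows [-0.32  -0.375 -0.43  -0.485 -0.54  -0.595 -0.65  -0.706 -0.761 -0.816
 -0.871 -0.926] joint [-0.04  -0.048 -0.057 -0.065 -0.073 -0.081 -0.09  -0.098 -0.106 -0.114
 -0.123 -0.131]
```

Table is about 9–14 mm from home; creep on.

```bash
python3 -m crank '[[[20,-0.007,0,0,0,0,0],[20,-0.014,0,0,0,0,0],[20,-0.021,0,0,0,0,0],[20,-0.028,0,0,0,0,0],[20,-0.034,0,0,0,0,0],[20,-0.04,0,0,0,0,0],[20,-0.046,0,0,0,0,0],[20,-0.052,0,0,0,0,0]]]'
python3 -m crank '[[[20,-0.005,0,0,0,0,0],[20,-0.01,0,0,0,0,0],[20,-0.015,0,0,0,0,0],[20,-0.02,0,0,0,0,0]]]'
```

```text
t: 15.48
position: [0.5362, -0.2929, 0.2228]
ee_rot: [0.72, 0.694, -0.001, -0.001]
contact_force: [-5.7, 1.2, 4.6]
gripper_width: 0.0272
t: 15.82
position: [0.5361, -0.2958, 0.2227]
ee_rot: [0.72, 0.694, -0.001, -0.001]
contact_force: [-6.3, 0.2, 4.2]
gripper_width: 0.0275
```

```bash
python3 -m crank '[[[20,-0.005,0,0,0,0,0],[20,-0.01,0,0,0,0,0],[20,-0.015,0,0,0,0,0],[20,-0.02,0,0,0,0,0]]]'
python3 -m crank '[[[20,-0.004,0,0,0,0,0],[20,-0.008,0,0,0,0,0],[20,-0.012,0,0,0,0,0]]]'; python3 track.py -3.384|head -1
```

```text
t: 16.15
position: [0.536, -0.2988, 0.2227]
ee_rot: [0.72, 0.694, -0.001, -0.001]
contact_force: [-5.0, -0.2, 3.0]
gripper_width: 0.027
t: 16.4
position: [0.5359, -0.3007, 0.2227]
ee_rot: [0.72, 0.694, -0.001, -0.001]
contact_force: [-6.0, 0.2, 4.2]
gripper_width: 0.0271
t 16.45 n 178 table back mm [249.8 428.5 486.  500.9] tcp back mm [255.  433.6 491.  506.4]
```

```bash
python3 -m crank '[[[20,-0.004,0,0,0,0,0],[20,-0.008,0,0,0,0,0],[20,-0.012,0,0,0,0,0],[20,-0.012,0,0,0,0,0]]]'; python3 -m crank '[[[20,-0.004,0,0,0,0,0],[20,-0.008,0,0,0,0,0],[20,-0.012,0,0,0,0,0],[20,-0.012,0,0,0,0,0]]]'; python3 track.py -3.408|head -1
```

```text
t: 16.78
position: [0.5359, -0.3008, 0.2227]
ee_rot: [0.72, 0.694, 0.0, -0.002]
contact_force: [-5.4, 2.7, 5.1]
gripper_width: 0.0273
t: 17.12
position: [0.5359, -0.3008, 0.2226]
ee_rot: [0.72, 0.694, 0.002, -0.003]
contact_force: [-3.6, 7.6, 6.9]
gripper_width: 0.0271
t 17.167 n 177 table back mm [428.5 486.  500.9 500.7] tcp back mm [433.6 491.  506.4 506.4]
```

```bash
python3 -m crank '[[[20,0.01,0,0,0,0,0],[85,0.01,0,0,0,0,0],[85,0.01,0,0,0,0,0],[85,0.01,0,0,0,0,0],[85,0.02,0,0,0,0,0],[85,0.03,0,0,0,0,0],[85,0.03,0,0,0,0,0],[85,0.03,0,-0.05,0,0,0],[85,0.03,0,-0.15,0,0,0],[85,0.03,0,-0.3,0,0,0],[85,0.03,0,-0.5,0,0,0],[85,0.03,0,-0.7,0,0,0],[85,0.03,0,-0.85,0,0,0],[85,0.03,0,-0.9,0,0,0],[85,0.03,0,-0.9,0,0,0]]]'; python3 track.py -3.408|head -1
python3 - <<'E'
from h import *
cv2.imwrite("pics/s9.png",eyes.get_image("side")["color"])
E
```

```text
t: 18.42
position: [0.5377, -0.3004, 0.3609]
ee_rot: [0.72, 0.694, 0.0, 0.003]
contact_force: [-0.9, -0.2, 0.4]
gripper_width: 0.0849
t 18.467 n 178 table back mm [486.  500.9 500.7 500.9] tcp back mm [491.  506.4 506.4 505.3]
```

View pics/s9.png

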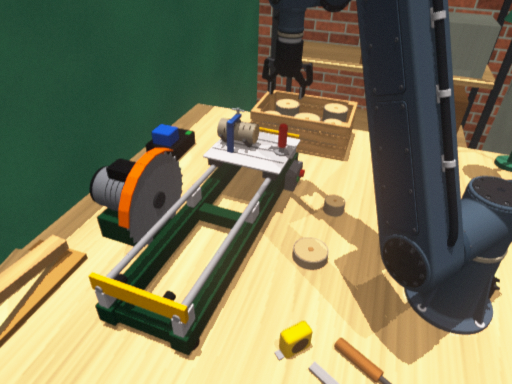

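The table is back at home (handle at pixel 283,135, as at the start). The gripper is clear above it, and the slices and tape are where they were.

```bash
python3 -c "
from rig import ctrl; print(ctrl.job_done())"
```

```text
the job is handed in; nothing more can be done
None
```

I pushed the table by its handle to the far stop, followed it as it rolled back on its own, caught it and eased it onto the home stop. The job was handed in at about 18.5 s; it gives no verdict.

- **Push in:** I crept the last millimetres until the gripper stopped moving and the force rose to about 6 N.
- **Follow:** I released the table and kept the open gripper around the handle. By my measurements it stayed within about 7 mm. Force readings stayed near zero apart from one 1.4 N reading early in the roll. The roll fits a mass of about 2.8 kg and a speed of about 0.13 m/s.
- **Catch:** The gripper began closing with about 15 cm left and gripped the handle at about 11 cm. I then eased the table onto the home stop at about 1 cm/s until the force rose to about 8 N.
- **Last checks:** After release and retreat the camera puts the table 500.9 mm back from the far stop. The last picture shows it home with the slices and the tape measure undisturbed, and the robot touches nothing.
- **Disagreement:** At home the gripper stopped about 6 mm further along the rail than where it first gripped. That is consistent with it closing slightly ahead of the handle's middle at the catch.

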